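# Load a spring-held cell under the lip of a battery holder

## Robot

A 7-joint arm with a two-finger parallel gripper is mounted at the origin on a cart in front of the work surface, level with it; the furniture and walls round the work are solid. World frame = base frame: x ahead of the robot, y to its left, z up, the work surface at z = 0. Lengths are in m, angles in rad, forces in N, time in s.
With the tool pointing down it reaches from about 0.425 to 0.875 m from the base axis. Payload 8.4 kg.
Tool frame: the origin (TCP) lies at the very end of the fingers, on their centre line; the grasp point (between the pads) lies 19 mm behind it; z points along the fingers, y is the line along which they close (so a half turn about z gives the same grasp; the last joint's range is limited). The gripper opens to 85 mm and grips with 20 to 120 N. Pads are 22 mm wide; open, the fingers measure 114 mm over their backs; the gripper's body (76 mm by 85 mm) begins 54 mm behind the grasp point. The pads swing forward as they close: fully open they stand 13 mm farther back than shut.
Start: joints at [1.119, 0.333, 0.04, 1.465, -0.013, 1.343, -0.059], TCP at [0.225, -0.61, 0.231] pointing down, gripper open.
Joint ranges: [-2.58, 2.58], [-0.38, 2.09], [-1.3, 1.39], [0.25, 2.4], [-1.5, 4.64], [0.08, 2.09], [-2.65, 2.65]. Speed limits (rad/s): [2.22, 2.22, 2.79, 2.79, 3.14, 3.14, 3.14].

## Interface

Orientations are given as a rotation vector (axis times angle).
In Python, from plant import * gives the robot as it stands.
- The arm moves only by the shell command python3 -m crank 'ROWS' [FORCE]. ROWS is JSON, a list that holds one entry, the list of rows, each a list of 7 numbers: the shift along the tool's x, y, z in cm, then the turn, a rotation vector about the tool's x, y, z in degrees, then the closure in counts, from 0 (fully open) to 255 (shut). A call has exactly 10 rows; each row is the pose to reach, as a shift and turn from the pose commanded when the call began, along the tool's axes at that moment; what a row does not reach only later rows make up. A row lasts 1/12 s, in which the tool goes at most 41.7 mm and 7.16 degrees, less where a joint would pass 70% of its speed; a pose out of reach is approached as far as the arm can. A call with a gripper value outside its range is refused whole. The fingers move at their own pace and stop on an object; FORCE is the grip in N (left out, the last holds). Time passes only in rows, so rows that repeat a pose let the fingers close, or fill a call up. It gives the time, the measured TCP pose, the force, the opening and the grip force at its end, in the units of the state.
- state(): the state, without advancing time (a new reading comes with each control period).
- camera(name): name is "scene" or "side" or "wrist"; returns the picture (400x640x3 uint8, blue, green, red); there is no depth.
- camera_params(name): a dict with "fx", "fy", "cx", "cy" (pixels), "k1" (the pictures are not rectified: a ray, as slopes to the right and down, at radius r is drawn at 1 + k1 r^2 times it, then the intrinsics apply), "rvec" (rotation vector, rad) and "tvec" (3), from world to camera coordinates, as OpenCV has them. Camera axes: x right, y down, z forward; pixel columns grow to the right and rows downward; lengths in m; the calibration is good to about 2 mm. A picture is of the moment at which its call begins: read the wrist's pose just before it. camera_params takes no time and is no camera call; for the wrist camera it gives the pose at the moment of the call.
- sign_off(): hands the job in; it is judged then, once.
The state is a dict: "clock": time; "joints": joint angles; "joint_vel": joint speeds; "joint_torque": joint torques, N m; "tool_pos": TCP position; "orientation": TCP orientation; "wrist_force": force on the tool from outside, world axes, zero at the start; "wrist_torque": the same for the moment, N m; "opening": opening from 0.0 (shut) to 1.0 (fully open); "grip_force": force on a finger pad.
Only numpy, scipy, OpenCV 4.12 (cv2) and the standard library are available. Lean on these libraries where they do the work, as an engineer would, in place of code of your own. Each camera call takes 0.05 s, during which the arm holds its last target. There are 200 camera calls.

## Task

Take the larger of the two battery cells from the rack and load it into the battery holder: push its flat end gently against the coil spring until its nub clears the retaining lip, bring the nub end down past the lip, and let the spring hold the cell level on the holder's floor with the nub under the lip. Do not ram the spring or force the cell down onto the lip or the floor (30 newtons is too much), and leave the smaller cell and everything else where they are.

Things in the scene. Friction and masses are not known exactly. Their poses are not given: they have to be found in the camera images.
- large_cell_center (a point): centre of the large battery cell's round can (grey sleeve, steel ends): 33 mm diameter, 57 mm long, 0.1 to 0.2 kg, plus a terminal nub of 9.5 mm diameter and 4.5 mm length on one end. +x runs along the cell from the nub end to the flat end: flat face at x = +28.5 mm, nub tip at x = -33 mm. Starts lying level in a cradle of the rack, axis 31.3 mm above the bench.
- large_cell_nub (a point): tip of the large cell's nub, on its axis, 33 mm from the centre of the can
- small_cell_center (a point): centre of the smaller cell (26 mm diameter, 46 mm can, 3 mm nub) that lies in the other cradle; to be left there. Same axes as the large cell.
- rack: grey rack fixed to the bench, plate 70 x 160 x 6 mm, origin at the centre of its underside, long side along its y. Two V cradles at y = +43 and -43 mm hold a cell each along the rack's x; which cell lies in which is not fixed. Each V consists of two 5 mm thick supports at x = +-21 mm, 25 mm high at most; between them, 37 mm are free for fingers, down to the plate.
- holder: battery holder fixed to the bench: grey base 148 x 84 mm (x -65 to +83 mm), side bars 14 mm high at y = +-37 mm; origin on the bench under the nominal seat; +x points from lip end to spring end. A white plastic carriage on it, with lip, spring and seat, is clamped anywhere within +-16 mm along x of its nominal place: this offset is NOT measured and has to be found by feel, pushing on the spring.
- holder_lip (a point): tip of the retaining lip, on the middle line, with the carriage at nominal (point fixed to the base, at holder x = -29.5 mm, lip's mid-height). The lip, 30 mm wide, 39.5 to 45 mm above the bench, overhangs the seat by 3.5 mm from an end wall 44 mm wide, 45 mm high, inner face at holder x = -33 mm. Seated, the nub stands on that wall, under the lip.
- holder_spring (a point): centre of the spring plate's free face, with the carriage at nominal (point fixed to the base, holder x = +24.5 mm). Steel plate 32 mm wide, 18 to 68 mm above the bench, before a block 74 mm high. Damped spring: 1.4 N per mm, 0 N at first touch, rigid after 11.5 mm (16 N). The nub clears the lip from 7.5 mm (10.5 N) of travel on; seated, 4 mm (5.6 N) remain.
- holder_seat (a point): where the centre of the seated cell's can lies with the carriage at its nominal place: 32.5 mm above the bench, fixed to the holder's base, same axes as the holder. The floor is 16 mm above the bench. Four corner rails (tops 24 mm above the bench, inner faces at y = +-17 mm, at x = -28 to -20 and +22 to +28 mm) centre the cell; between them, fingers have room down to the floor.
- petri_dish: small clear glass dish, 52 mm across, 10 mm high, flat on the bench; a bystander; origin at the centre of its underside
- marker_1: black marker pen, 134 x 12 mm, lying near the front edge; a bystander; origin at the centre of its underside
- drop_vial: small amber dropper vial with white cap, 25 mm across, 48 mm high, upright; a bystander; origin at the centre of its underside
- beaker_2: glass beaker, 62 mm across, 76 mm high, upright; a bystander; origin at the centre of its underside
- bench_timer: white square bench timer, 62 x 62 x 16 mm, flat on the bench; a bystander; origin at the centre of its underside
Not all that is in view belongs to the job. Leave any purple look-alike of the part that bears large_cell_center alone.

How it is judged:
By the outcome, as a careful person would: the job done as asked, in the order asked, and still so for the second after the job is handed in, with the robot touching nothing.
It also fails if it takes over 45 s, if anything falls off the work surface, if the arm or the gripper's body presses on something with over 40 N, if the wrist force passes 120 N, or if a joint passes its speed limit or range.

## Working session

There is one attempt and no reset: what is moved stays moved. The work goes in short steps, Python scripts to look and compute and a shell command to move; the robot and the scene stay as the last step left them, time stands still between calls to the robot, and variables do not carry over. Pictures are saved under pics/ and viewed, at most 10 in all, crops included, and the job is handed in when it is done.

```bash
ls; mkdir -p pics; python3 - <<'E'
from plant import *
import cv2
s=state();print(s)
for n in("scene","side"):
    cv2.imwrite(f"pics/{n}0.png",camera(n));print(n,camera_params(n))
print(camera_params("wrist"))
E
```

```text
pics
{'clock': 0.0, 'joints': array([ 1.11880488,  0.33387712,  0.03989417,  1.46627804, -0.01338517,
        1.34330506, -0.05854329]), 'joint_vel': array([ 1.81443133e-03, -1.42346630e-04, -1.41533515e-03, -6.74556198e-04,
       -4.14123453e-04, -7.41248279e-05,  1.17156798e-04]), 'joint_torque': array([ 1.53653262e-03, -6.58543968e+01,  1.36644691e+00, -4.05552256e+01,
        1.68293895e-02,  1.27149612e-02,  3.07993128e-05]), 'tool_pos': array([ 0.22438419, -0.60955216,  0.23044008]), 'orientation': array([-3.09133913e+00, -5.50904028e-01,  6.38775873e-04]), 'wrist_force': array([-0.02488232,  0.46744239,  0.29948941]), 'wrist_torque': array([-0.04640344,  0.02025535,  0.0252132 ]), 'grip_force': 0.0, 'opening': 0.9958564803109641}
scene {'fx': 470.9066499327479, 'fy': 470.9066499327479, 'cx': 321.5648132023701, 'cy': 202.6320338943658, 'k1': -0.10260549374411422, 'rvec': array([ 1.8866858 ,  1.25553283, -0.64931034]), 'tvec': array([-0.31778716, -0.21644812,  1.32506378])}
side {'fx': 366.679763331585, 'fy': 366.679763331585, 'cx': 314.8312820645734, 'cy': 194.9297822115709, 'k1': -0.04923976829217061, 'rvec': array([ 2.12114689, -0.09280217,  0.01785521]), 'tvec': array([-0.53701104,  0.14644919,  0.8402915 ])}
{'fx': 305.1997826918434, 'fy': 305.1997826918434, 'cx': 322.25956738341307, 'cy': 199.43904839129732, 'k1': -0.023007792216867506, 'rvec': array([-2.36598498,  1.65069381,  0.25261944]), 'tvec': array([-0.64818464, -0.03799446,  0.37857008])}
```

View pics/scene0.png

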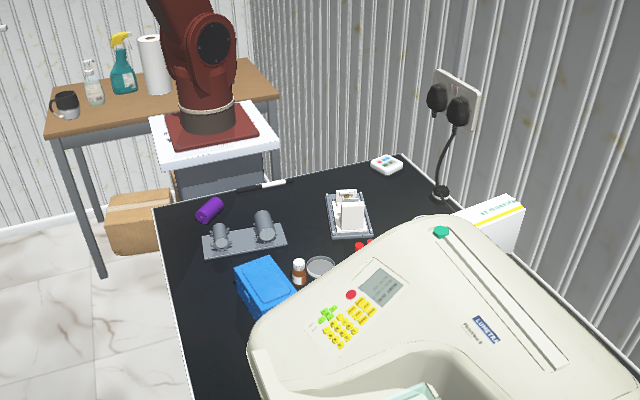

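View pics/side0.png

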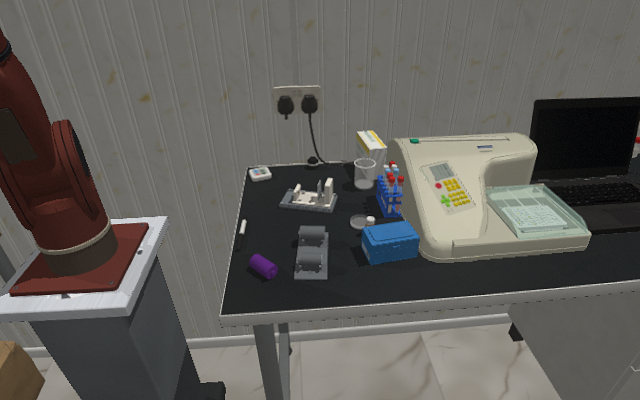

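The scene view shows the rack at (244,240), with the small cell at about (221,235) and the large one at (264,226). The purple look-alike is at (209,210) and the holder at (349,215). In the side view the rack is at (312,252), the holder at (310,198) and the purple one at (263,267). Next I enlarge the candidates in one crop.

```bash
cat > h.py <<'E'
from plant import *
import cv2, numpy as np
from scipy.spatial.transform import Rotation as R
def ray(P,uv):
    d=np.array([P["k1"],0,0,0,0.]);K=np.array([[P["fx"],0,P["cx"]],[0,P["fy"],P["cy"]],[0,0,1]])
    q=cv2.undistortPoints(np.array([[uv]],float),K,d)[0,0]
    M=cv2.Rodrigues(P["rvec"])[0]
    return -M.T@P["tvec"], M.T@np.r_[q,1]
def onz(P,uv,z):
    o,d=ray(P,uv); return o+d*(z-o[2])/d[2]
def proj(P,X):
    K=np.array([[P["fx"],0,P["cx"]],[0,P["fy"],P["cy"]],[0,0,1]])
    return cv2.projectPoints(np.atleast_2d(X).astype(float),P["rvec"],P["tvec"],K,np.array([P["k1"],0,0,0,0.]))[0][:,0]
E
python3 - <<'E'
from h import *
a=cv2.imread("pics/scene0.png")[170:270,190:390];b=cv2.imread("pics/side0.png")[160:290,230:390]
a=cv2.resize(a,None,fx=3.0,fy=3.0,interpolation=3);b=cv2.resize(b,None,fx=2.25,fy=2.25,interpolation=3)
im=np.zeros((300+293,600,3),np.uint8);im[:300]=a;im[300:300+b.shape[0],:b.shape[1]]=b
cv2.imwrite("pics/crop1.png",im)
S=camera_params("scene");D=camera_params("side")
for n,u,z in[("rack",(244,240),.006),("large",(264,226),.031),("small",(221,235),.03),("holder",(349,215),.02)]:print(n,onz(S,u,z))
for n,u,z in[("rack",(312,252),.006),("large",(312,236),.04),("holder",(310,198),.02)]:print(n,onz(D,u,z))
E
```

```text
rack [ 0.53310468 -0.04114424  0.006     ]
large [ 5.37206775e-01 -1.12575863e-04  3.10000000e-02]
small [ 0.53107461 -0.08293413  0.03      ]
holder [0.55523644 0.17219231 0.02      ]
rack [ 0.52954508 -0.03774915  0.006     ]
large [ 0.53153569 -0.02264782  0.04      ]
holder [0.5385083  0.17062686 0.02      ]
```

View pics/crop1.png

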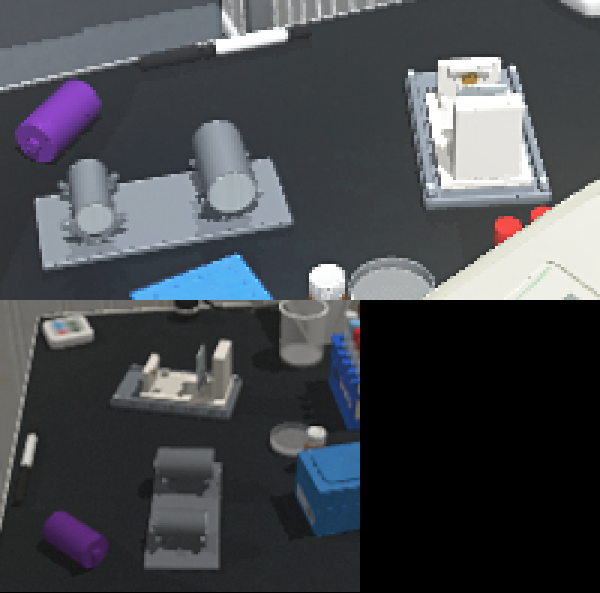

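The candidates are large grey at scene (264,226), small grey at (221,235) and purple at (209,210). The fattest grey cell, in the cradle nearer the holder, fits the description. Its flat face points to world +x and the spring is also on the +x side. I'll move above it for a close look.

```bash
cat >> h.py <<'E'
def delta(p,yaw):
    "tool-frame shift (cm) and turn (deg) to tool-down pose with tool x at world yaw (deg)"
    s=state();T=R.from_rotvec(s["orientation"])
    G=R.from_euler("z",yaw,degrees=True)*R.from_euler("x",180,degrees=True)
    print("shift cm",np.round(T.inv().apply(np.array(p)-s["tool_pos"])*100,2),"turn",np.round((T.inv()*G).as_rotvec(degrees=True),2))
E
python3 - <<'E'
from h import *
o,d=ray(camera_params("wrist"),(320,200));s=state();T=R.from_rotvec(s["orientation"])
print("cam in tool",T.inv().apply(o-s["tool_pos"]),"view",T.inv().apply(d))
delta((.50,.06,.28),0)
E
```

```text
cam in tool [ 0.07563861 -0.00089973 -0.14115511] view [-0.29830516 -0.0078565   0.9544687 ]
shift cm [ 48.99 -53.32  -4.88] turn [-8.000e-02  2.000e-02  2.021e+01]
```

```bash
python3 -m crank '[[[2.8,-2.6,-2,0,0,1,0],[5.6,-5.3,-4,0,0,2,0],[8.4,-8,-5,0,0,3,0],[11.2,-10.6,-5,0,0,4,0],[14,-13.3,-5,0,0,5,0],[16.8,-16,-5,0,0,6,0],[19.6,-18.6,-5,0,0,7,0],[22.4,-21.2,-5,0,0,8,0],[25.2,-24,-5,0,0,9,0],[28,-26.6,-5,0,0,10,0]]]'; python3 - <<'E'
from h import *
delta((.56,.08,.28),0)
E
```

```text
clock: 0.93
tool_pos: [0.3957, -0.2615, 0.2812]
orientation: [3.129, 0.278, -0.0]
wrist_force: [1.7, -0.3, 0.3]
opening: 0.996
grip_force: 0.0
shift cm [ 22.2  -30.71   0.12] turn [0.000e+00 1.000e-02 1.017e+01]
```

```bash
python3 -m crank '[[[2.4,-3.4,0,0,0,1.2,0],[4.8,-6.8,0,0,0,2.4,0],[7.2,-10.2,0,0,0,3.6,0],[9.6,-13.6,0,0,0,4.8,0],[12,-17,0,0,0,6,0],[14.4,-20.2,0,0,0,7.2,0],[16.8,-23.4,0,0,0,8.4,0],[19.2,-26.6,0,0,0,9.6,0],[21.4,-29.6,0,0,0,10.2,0],[21.4,-29.6,0,0,0,10.2,0]]]'; python3 - <<'E'
from h import *
delta((.56,.08,.28),0)
np.save("w1.npy",np.array(camera_params("wrist"),dtype=object),allow_pickle=True)
cv2.imwrite("pics/w1.png",camera("wrist"))
E
```

```text
clock: 1.77
tool_pos: [0.5543, 0.0738, 0.2807]
orientation: [-3.137, -0.013, 0.001]
wrist_force: [-0.9, 0.7, 0.2]
opening: 1.003
grip_force: 0.0
shift cm [ 0.57 -0.61  0.07] turn [-0.24  0.02  0.47]
```

View pics/w1.png

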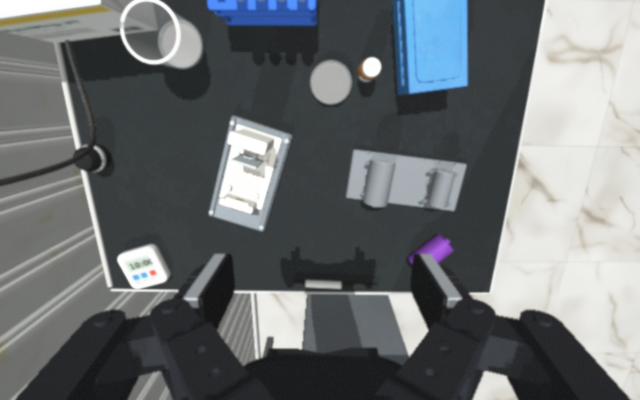

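The wrist view shows the rack plate with corners at about (353,150), (467,162), (456,211) and (347,199). The large cell is at (377,182), the small at (439,187) and purple at (432,250). The holder base has corners (232,116), (293,133), (263,231) and (209,213), with its spring at the top (+x). I'll measure both from contours.

```bash
cat >> h.py <<'E'
def box(P,im,c,z,thr=60):
    g=cv2.cvtColor(im,cv2.COLOR_BGR2GRAY);m=(g>thr).astype(np.uint8)
    m=cv2.morphologyEx(m,cv2.MORPH_OPEN,np.ones((3,3)))
    n,l,st,ce=cv2.connectedComponentsWithStats(m); k=l[c[1],c[0]]
    cs,_=cv2.findContours((l==k).astype(np.uint8),cv2.RETR_EXTERNAL,cv2.CHAIN_APPROX_NONE)
    c0=max(cs,key=cv2.contourArea)[:,0]
    W=np.array([onz(P,u,z)[:2] for u in c0.astype(float)])
    r=cv2.minAreaRect((W*1000).astype(np.float32)); return st[k],r,cv2.boxPoints(r)
E
python3 - <<'E'
from h import *
P=np.load("w1.npy",allow_pickle=True).item();im=cv2.imread("pics/w1.png")
for z in(.006,):
    print("rack",box(P,im,(405,190),z))
for z in(.006,.010,.014):
    print("holder",z,box(P,im,(245,200),z))
E
```

```text
rack (array([    0,    55,   469,   345, 56102], dtype=int32), ((443.96026611328125, 337.70135498046875), (333.9114685058594, 926.3804931640625), 26.575653076171875), array([[  87.4227   ,  677.2605   ],
       [ 501.86597  , -151.24277  ],
       [ 800.4978   ,   -1.8577881],
       [ 386.05457  ,  826.6455   ]], dtype=float32))
holder 0.006 (array([    0,    55,   469,   345, 56102], dtype=int32), ((443.96026611328125, 337.70135498046875), (333.9114685058594, 926.3804931640625), 26.575653076171875), array([[  87.4227   ,  677.2605   ],
       [ 501.86597  , -151.24277  ],
       [ 800.4978   ,   -1.8577881],
       [ 386.05457  ,  826.6455   ]], dtype=float32))
holder 0.01 (array([    0,    55,   469,   345, 56102], dtype=int32), ((445.7472229003906, 335.17083740234375), (330.6995849609375, 917.4698486328125), 26.575651168823242), array([[  92.63916  ,  671.4638   ],
       [ 503.09592  , -149.07022  ],
       [ 798.8553   ,   -1.1221313],
       [ 388.39853  ,  819.41187  ]], dtype=float32))
holder 0.014 (array([    0,    55,   469,   345, 56102], dtype=int32), ((447.53411865234375, 332.64031982421875), (327.4876708984375, 908.5589599609375), 26.575653076171875), array([[ 9.7855591e+01,  6.6566705e+02],
       [ 5.0432590e+02, -1.4689757e+02],
       [ 7.9721265e+02, -3.8641357e-01],
       [ 3.9074234e+02,  8.1217822e+02]], dtype=float32))
```

```bash
python3 - <<'E'
from h import *
P=np.load("w1.npy",allow_pickle=True).item();im=cv2.imread("pics/w1.png");g=cv2.cvtColor(im,cv2.COLOR_BGR2GRAY)
print(g[190,395:412],g[230,300:310],g[213,420],g[200,240:250],g[170,340:375])
for thr in(70,80,90):
    print("rack",box(P,im,(408,190),.006,thr)[:2])
    for z in(.006,.010,.014): print("holder",z,box(P,im,(225,212),z,thr)[:2])
E
```

```text
[174 173 174 174 173 173 174 174 173 173 175 174 173 173 175 173 174] [62 62 62 62 61 60 61 62 61 61] 61 [180 172 171 183 196 202 205 208 211 219] [ 62  62  62  64  61  60  62  62  67  91 126 158 172 176 176 177 176 176
 176 177 176 176 177 176 175 169 153 123 101  99 108 120 132 140 146]
rack (array([ 345,  149,  123,   63, 5943], dtype=int32), ((525.14453125, -39.808876037597656), (163.08255004882812, 80.31065368652344), 83.33936309814453))
holder 0.006 (array([ 207,  115,   86,  117, 6586], dtype=int32), ((533.2268676757812, 179.9328155517578), (87.38206481933594, 152.08111572265625), 72.03506469726562))
holder 0.01 (array([ 207,  115,   86,  117, 6586], dtype=int32), ((534.1552124023438, 178.91983032226562), (86.54153442382812, 150.61825561523438), 72.0350570678711))
holder 0.014 (array([ 207,  115,   86,  117, 6586], dtype=int32), ((535.0835571289062, 177.9068603515625), (85.70100402832031, 149.1553955078125), 72.03506469726562))
rack (array([ 345,  149,  122,   63, 5836], dtype=int32), ((524.9454956054688, -39.89079284667969), (161.74447631835938, 79.99898529052734), 83.2905120
[... 471 characters left out ...]
, 147.77920532226562), 72.05793762207031))
rack (array([ 346,  149,  121,   62, 5667], dtype=int32), ((524.8817138671875, -39.96257019042969), (160.82952880859375, 79.56360626220703), 83.2623291015625))
holder 0.006 (array([ 208,  116,   84,  116, 6350], dtype=int32), ((533.126220703125, 179.8900146484375), (85.1884994506836, 149.893310546875), 71.94757843017578))
holder 0.01 (array([ 208,  116,   84,  116, 6350], dtype=int32), ((534.055419921875, 178.8774871826172), (84.36909484863281, 148.4514923095703), 71.94758605957031))
holder 0.014 (array([ 208,  116,   84,  116, 6350], dtype=int32), ((534.9847412109375, 177.86492919921875), (83.54964447021484, 147.00967407226562), 71.94758605957031))
```

Rack plate: 161 mm long side (160 expected), rack x yaw −6.7°. Its short side is inflated by the cell leaning in perspective, so the centre is about (0.530, −0.040). Holder: 148×84 mm matches, yaw −18°, origin about (0.526, 0.181). The large cell should be near (0.535, 0.003). I'll go in closer and check.

```bash
python3 - <<'E'
from h import *
delta((.535,.003,.13),-6.7)
E
```

```text
shift cm [-1.9   6.75 15.05] turn [-0.13  0.08  7.09]
```

```bash
python3 -m crank '[[[-0.4,1.4,3,0,0,1.5,0],[-0.8,2.8,6,0,0,3,0],[-1.2,4.2,9,0,0,4.5,0],[-1.6,5.6,12,0,0,6,0],[-1.9,6.75,14,0,0,7.1,0],[-1.9,6.75,15,0,0,7.1,0],[-1.9,6.75,15,0,0,7.1,0],[-1.9,6.75,15,0,0,7.1,0],[-1.9,6.75,15,0,0,7.1,0],[-1.9,6.75,15,0,0,7.1,0]]]'; python3 - <<'E'
from h import *
P=camera_params("wrist");im=camera("wrist");cv2.imwrite("pics/w2.png",im);np.save("w2.npy",np.array(P,dtype=object),allow_pickle=True)
print(proj(P,[[.535,.003,.031],[.535,.003,.048],[.53,-.04,.006]]))
E
```

```text
clock: 2.65
tool_pos: [0.5357, -0.0009, 0.133]
orientation: [-3.135, 0.192, -0.004]
wrist_force: [-0.1, 1.3, 0.5]
opening: 0.999
grip_force: 0.0
[[318.81852421 200.75882717]
 [318.56604891 207.24562274]
 [366.52124114 192.28321716]]
```

View pics/w2.png

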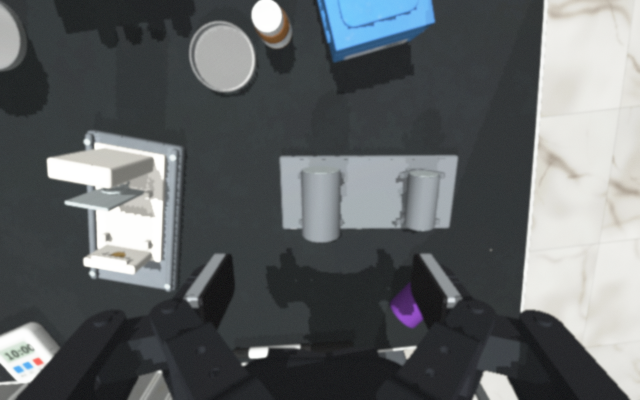

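The cell silhouette spans columns 302–341 and rows 168–242. The plate corners are (281,155), (458,156), (452,230) and (285,230), and its edges are level in the picture, so the yaw is right. The small cell is at (422,200).

```bash
python3 - <<'E'
from h import *
P=np.load("w2.npy",allow_pickle=True).item()
c=np.array([onz(P,u,.006) for u in[(280.5,154.5),(458.5,155.5),(452.5,230.5)]]);print(c)
print("lens",np.linalg.norm(c[0]-c[1]),np.linalg.norm(c[1]-c[2]),"yaw",np.degrees(np.arctan2(*(c[0]-c[1])[:2])))
r=(c[0]+c[2])/2;a=np.radians(-6.7);print("rack",r,"cell",r[:2]+.043*np.array([-np.sin(a),np.cos(a)]))
a1=onz(P,(302,205),.034);a2=onz(P,(341.5,205),.034);print("cell sides",a1,a2,np.linalg.norm(a1-a2),(a1+a2)/2)
print("ends",onz(P,(321.5,168),.031),onz(P,(321.5,242),.044))
p=np.r_[r[:2]+.043*np.array([-np.sin(a),np.cos(a)]),.0165];delta(p,-6.7)
E
```

```text
[[ 0.57375888  0.03240089  0.006     ]
 [ 0.55378549 -0.12365167  0.006     ]
 [ 0.48220976 -0.11849656  0.006     ]]
lens 0.15732558110442021 0.07176113402402685 yaw 7.293714428653482
rack [ 0.52798432 -0.04304784  0.006     ] cell [ 5.33001162e-01 -3.41499220e-04]
cell sides [0.53397761 0.01714257 0.034     ] [ 0.5299758  -0.01533992  0.034     ] 0.03272807004451941 [0.53197671 0.00090132 0.034     ]
ends [ 0.56226904 -0.00264419  0.031     ] [0.50336314 0.0046313  0.044     ]
shift cm [-0.29 -0.03 11.63] turn [-0.02 -0.13 -0.32]
```

```bash
python3 -m crank '[[[-0.35,0,3,0,0,0,0],[-0.35,0,6,0,0,0,0],[-0.35,0,8.5,0,0,0,0],[-0.35,0,10.3,0,0,0,0],[-0.35,0,11.3,0,0,0,0],[-0.35,0,11.6,0,0,0,0],[-0.35,0,11.6,0,0,0,0],[-0.35,0,11.6,0,0,0,60],[-0.35,0,11.6,0,0,0,90],[-0.35,0,11.6,0,0,0,90]]]' 80; python3 - <<'E'
from h import *
delta((.532,0,.0165),-6.7)
E
```

```text
clock: 3.53
tool_pos: [0.532, -0.0014, 0.0165]
orientation: [3.136, -0.194, 0.003]
wrist_force: [-0.6, -0.3, -0.3]
opening: 0.653
grip_force: 0.0
shift cm [-0.01 -0.14  0.  ] turn [-0.   -0.11 -0.39]
```

```bash
python3 -m crank '[[[0,-0.12,0,0,0,-0.4,120],[0,-0.12,0,0,0,-0.4,150],[0,-0.12,0,0,0,-0.4,180],[0,-0.12,0,0,0,-0.4,220],[0,-0.12,0,0,0,-0.4,255],[0,-0.12,0,0,0,-0.4,255],[0,-0.12,0,0,0,-0.4,255],[0,-0.12,0,0,0,-0.4,255],[0,-0.12,0,0,0,-0.4,255],[0,-0.12,0,0,0,-0.4,255]]]' 80; python3 - <<'E'
from h import *
delta((.532,0,.15),-6.7)
E
```

```text
clock: 4.37
tool_pos: [0.5319, 0.0011, 0.0162]
orientation: [-3.135, 0.182, -0.002]
wrist_force: [-1.6, 3.0, 6.8]
opening: 0.364
grip_force: 78.5
shift cm [  0.04   0.09 -13.38] turn [-0.07 -0.07  0.07]
```

Gripped: the opening is about 31 mm and the grip 78 N. Lifting.

```bash
python3 -m crank '[[[0,0,-0.5,0,0,0,255],[0,0,-1.5,0,0,0,255],[0,0,-3,0,0,0,255],[0,0,-5,0,0,0,255],[0,0,-7.5,0,0,0,255],[0,0,-10,0,0,0,255],[0,0,-12,0,0,0,255],[0,0,-13,0,0,0,255],[0,0,-13,0,0,0,255],[0,0,-13,0,0,0,255]]]' ; python3 - <<'E'
from h import *
a=np.radians(-18);p=np.array([.526,.181])+np.array([np.cos(a),np.sin(a)])*-.028
delta(np.r_[p,.15],-18)
E
```

```text
clock: 5.2
tool_pos: [0.5311, -0.0005, 0.1452]
orientation: [3.136, -0.184, 0.0]
wrist_force: [-0.4, 1.4, -2.8]
opening: 0.361
grip_force: 79.2
shift cm [ -5.37 -18.51  -0.49] turn [ 0.02 -0.02 11.29]
```

```bash
python3 -m crank '[[[-0.6,-2,-0.5,0,0,1.2,255],[-1.2,-5,-0.5,0,0,2.5,255],[-2,-8,-0.5,0,0,4,255],[-3,-11,-0.5,0,0,6,255],[-4,-14,-0.5,0,0,8,255],[-5,-16.5,-0.5,0,0,10,255],[-5.4,-18,-0.5,0,0,11.3,255],[-5.4,-18.5,-0.5,0,0,11.3,255],[-5.4,-18.5,-0.5,0,0,11.3,255],[-5.4,-18.5,-0.5,0,0,11.3,255]]]' ; python3 - <<'E'
from h import *
P=camera_params("wrist");im=camera("wrist");cv2.imwrite("pics/w3.png",im);np.save("w3.npy",np.array(P,dtype=object),allow_pickle=True)
print(state()["tool_pos"])
E
```

```text
clock: 6.03
tool_pos: [0.499, 0.1886, 0.1492]
orientation: [3.102, -0.491, -0.002]
wrist_force: [-0.0, -0.1, -0.6]
opening: 0.357
grip_force: 79.3
[0.49927789 0.18806687 0.14942086]
```

View pics/w3.png

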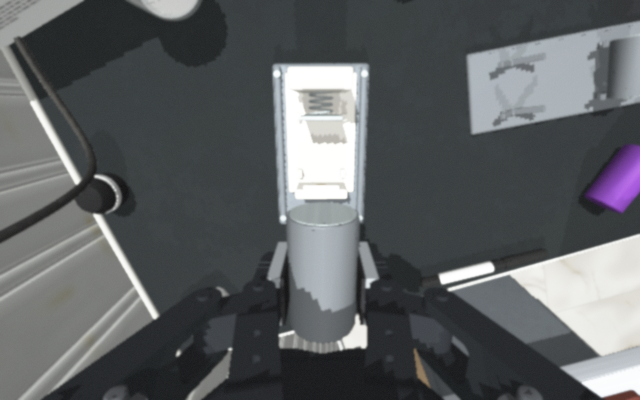

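The wrist view shows the holder lined up under the tool. The base edges are at columns 273 and 369 on row 65, the coil at (322,103), the spring plate at (325,122) and the lip wall at about (322,190). The cell's flat end is at columns 288–358. Next is the midline offset.

```bash
python3 - <<'E'
from h import *
P=np.load("w3.npy",allow_pickle=True).item();im=cv2.imread("pics/w3.png");g=cv2.cvtColor(im,cv2.COLOR_BGR2GRAY).astype(int)
s=state();T=R.from_rotvec(s["orientation"])
def tool(u,z): return T.inv().apply(onz(P,u,z)-s["tool_pos"])[:2]*1000
L=[];Q=[]
for r in range(75,205,8):
    row=g[r,230:410]>100; c=np.where(row)[0]+230
    if len(c): 
        # run containing 320
        a=320
        while g[r,a]>90:a-=1
        b=320
        while g[r,b]>90:b+=1
        L.append(tool((a+.5,r),.010));Q.append(tool((b-.5,r),.010))
L=np.array(L);Q=np.array(Q);print(np.c_[L,Q].round(1))
for E in(L,Q):
    k=np.polyfit(E[:,0],E[:,1],1);print(k,np.degrees(np.arctan(k[0])))
# front edge of base and lip
print("base +x edge",tool((321,65),.01))
col=g[180:206,322];print(list(zip(range(180,206),col)))
# cell flat end at known height
print(tool((288,215),.164),tool((358,215),.164))
E
```

```text
[[ 99.2 -44.7  99.3  39.2]
 [ 92.7 -45.   92.8  38.6]
 [ 86.2 -44.5  86.2  38.9]
 [ 79.6 -44.8  79.6  39.2]
 [ 72.8 -44.2  72.9  38.6]
 [ 66.  -44.5  66.1  38.9]
 [ 59.1 -44.8  59.1  38.3]
 [ 52.1 -44.2  52.1  39.5]
 [ 45.  -44.5  45.   38.9]
 [ 37.7 -44.9  37.8  38.3]
 [ 30.4 -44.3  30.4  38.6]
 [ 22.9 -44.6  23.   38.9]
 [ 15.4 -44.   15.4  38.3]
 [  7.7 -44.3   7.7  38.6]
 [ -0.1 -44.7  -0.1  39. ]
 [ -8.  -44.   -8.   38.3]
 [-16.1 -44.4 -16.   38.7]]
[-3.84991082e-03 -4.43201593e+01] -0.22058255168130278
[3.70478227e-03 3.86178760e+01] 0.21226741685667716
base +x edge [107.11660116  -2.32234941]
[(180, np.int64(254)), (181, np.int64(251)), (182, np.int64(232)), (183, np.int64(202)), (184, np.int64(196)), (185, np.int64(240)), (186, np.int64(254)), (187, np.int64(255)), (188, np.int64(255)), (189, np.int64(255)), (190, np.int64(255)), (191, np.int64(255)), (192, np.int64(255)), (193, np.int64(255)), (194, np.int64(255)), (195, np.int64(255)), (196, np.int64(255)), (197, np.int64(255)), (198, np.int64(244)), (199, np.int64(177)), (200, np.int64(128)), (201, np.int64(129)), (202, np.int64(145)), (203, np.int64(154)), (204, np.int64(160)), (205, np.int64(160))]
[ 28.28204267 -16.23634685] [28.29347471 14.60294038]
```

```bash
python3 - <<'E'
from h import *
P=np.load("w3.npy",allow_pickle=True).item();im=cv2.imread("pics/w3.png")
s=state();T=R.from_rotvec(s["orientation"])
def tool(u,z): return (T.inv().apply(onz(P,u,z)-s["tool_pos"])[:2]*1000).round(1)
g=cv2.cvtColor(im,cv2.COLOR_BGR2GRAY);print(g[110:130,322],g[60:70,322])
print("lip tip",tool((322,183.5),.045),tool((322,199),.045),"plate",tool((322,118),.068),tool((322,122),.068))
E
```

```text
[168 208 224 199 168 178 228 249 251 241 220 213 215 217 219 218 219 218
 218 217] [ 56  59  79 118 154 179 220 249 254 255]
lip tip [12.3 -1.4] [-1.2 -1.4] plate [65.8 -1.4] [63.  -1.4]
```

```bash
python3 -m crank '[[[0,-0.1,1.5,0,0,0,255],[0,-0.2,4,0,0,0,255],[0,-0.2,6.5,0,0,0,255],[0,-0.2,8.5,0,0,0,255],[0,-0.2,9.5,0,0,0,255],[0,-0.2,9.9,0,0,0,255],[0,-0.2,9.9,0,0,0,255],[0,-0.2,9.9,0,0,0,255],[0,-0.2,9.9,0,0,0,255],[0,-0.2,9.9,0,0,0,255]]]'
```

```text
clock: 6.92
tool_pos: [0.5006, 0.1919, 0.0525]
orientation: [-3.102, 0.491, -0.003]
wrist_force: [-0.3, -0.4, -1.1]
opening: 0.363
grip_force: 79.3
```

```bash
python3 -m crank '[[[0.5,0,0.1,0,0,0,255],[1,0,0.2,0,0,0,255],[1.5,0,0.2,0,0,0,255],[2,0,0.2,0,0,0,255],[2.4,0,0.2,0,0,0,255],[2.7,0,0.2,0,0,0,255],[2.8,0,0.2,0,0,0,255],[2.8,0,0.2,0,0,0,255],[2.8,0,0.2,0,0,0,255],[2.8,0,0.2,0,0,0,255]]]'; cat >> h.py <<'E'
def st(n=8):
    "state in holder frame, mean of n reads"
    s=state();H=R.from_euler("z",-18,degrees=True).inv()
    print("holder xyz mm",(H.apply(s["tool_pos"]-[.526,.181,0])*1000).round(1),"F",H.apply(s["wrist_force"]).round(1),"tq",H.apply(s["wrist_torque"]).round(2),"open",round(s["opening"],3))
    T=R.from_rotvec(s["orientation"]);print("tool x yaw",np.degrees(np.arctan2(*T.as_matrix()[1::-1,0])).round(2),"tilt",T.as_matrix()[:2,2].round(4))
E
python3 -c "
from h import *
st();st()"
```

```text
clock: 7.75
tool_pos: [0.5262, 0.1832, 0.0493]
orientation: [3.103, -0.491, -0.0]
wrist_force: [0.1, 0.1, -1.6]
opening: 0.361
grip_force: 79.3
holder xyz mm [-0.5  2.1 49.3] F [ 0.1  0.2 -1.6] tq [ 0.    0.01 -0.01] open 0.361
tool x yaw -17.97 tilt [-0.0002  0.    ]
holder xyz mm [-0.5  2.1 49.3] F [ 0.1  0.2 -1.6] tq [ 0.    0.01 -0.01] open 0.361
tool x yaw -17.97 tilt [-0.0002  0.    ]
```

```bash
python3 - <<'E'
from h import *
P=camera_params("wrist");im=camera("wrist");cv2.imwrite("pics/w4f.png",im);np.save("w4.npy",np.array(P,dtype=object),allow_pickle=True)
st()
c=im[60:260,220:420];cv2.imwrite("pics/w4.png",cv2.resize(c,None,fx=3,fy=3,interpolation=3))
E
```

```text
holder xyz mm [-0.5  2.2 49.3] F [ 0.4  0.2 -2.2] tq [-0.06  0.    0.  ] open 0.364
tool x yaw -17.96 tilt [-0.0001 -0.    ]
```

View pics/w4.png

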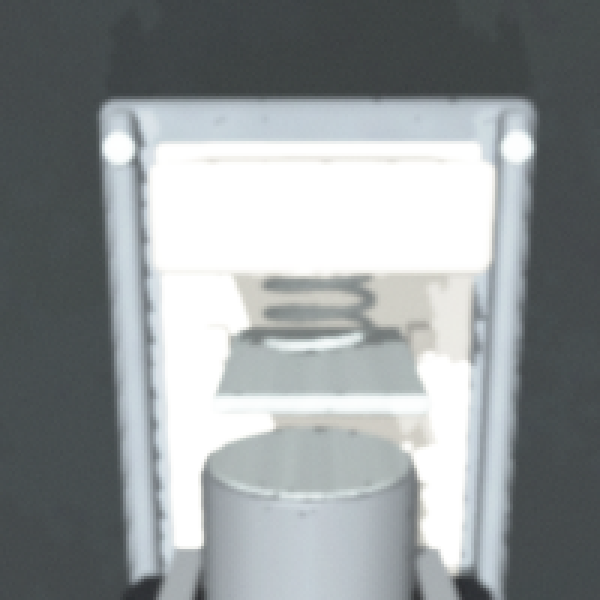

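The enlarged crop shows the spring plate's top edge at crop columns 215–428 (centre 321.5). The cell's flat end is at 204–415 (centre 309.5), so the cell sits about 4 px, or 1.9 mm, too far to holder +y. Correcting by 0.19 cm along tool y, and computing the gap.

```bash
python3 - <<'E'
from h import *
P=np.load("w4.npy",allow_pickle=True).item();s=state();T=R.from_rotvec(s["orientation"])
def tool(u,z): return (T.inv().apply(onz(P,u,z)-s["tool_pos"])[:2]*1000).round(1)
f=lambda x,y:(220+x/3,60+y/3)
print("plate",tool(f(215,410),.068),tool(f(428,410),.068),tool(f(321,395),.068))
print("cell top",tool(f(309,497),.0808),"sides",tool(f(204,470),.064),tool(f(415,470),.064))
print("base",tool(f(101,110),.01),tool(f(537,110),.01))
E
```

```text
plate [ 38.3 -13.5] [38.3 16.3] [40.4  1.3]
cell top [30.4 -0.4] sides [ 27.8 -15.8] [27.8 15.2]
base [ 79.6 -39.3] [79.5 42.5]
```

```bash
python3 -m crank '[[[0,0.1,0,0,0,0,255],[0,0.19,0,0,0,0,255],[0.1,0.19,0,0,0,0,255],[0.2,0.19,0,0,0,0,255],[0.3,0.19,0,0,0,0,255],[0.4,0.19,0,0,0,0,255],[0.4,0.19,0,0,0,0,255],[0.4,0.19,0,0,0,0,255],[0.4,0.19,0,0,0,0,255],[0.4,0.19,0,0,0,0,255]]]'; python3 -c "
from h import *
st()"
```

```text
clock: 8.63
tool_pos: [0.5296, 0.1801, 0.0493]
orientation: [-3.103, 0.491, 0.0]
wrist_force: [-0.3, 0.2, -2.3]
opening: 0.357
grip_force: 79.3
holder xyz mm [ 3.7  0.2 49.3] F [-0.3  0.1 -2.3] tq [-0.02 -0.    0.05] open 0.357
tool x yaw -17.98 tilt [-0.0001  0.0001]
```

```bash
python3 -m crank '[[[0.1,0,0,0,0,0,255],[0.2,0,0,0,0,0,255],[0.3,0,0,0,0,0,255],[0.4,0,0,0,0,0,255],[0.5,0,0,0,0,0,255],[0.6,0,0,0,0,0,255],[0.7,0,0,0,0,0,255],[0.8,0,0,0,0,0,255],[0.8,0,0,0,0,0,255],[0.8,0,0,0,0,0,255]]]'; python3 -c "
from h import *
st()"
```

```text
clock: 9.47
tool_pos: [0.5366, 0.1778, 0.0492]
orientation: [3.103, -0.49, -0.002]
wrist_force: [-5.3, 1.0, 0.8]
opening: 0.36
grip_force: 79.4
holder xyz mm [11.   0.2 49.2] F [-5.3 -0.6  0.8] tq [-0.12  0.96  0.05] open 0.36
tool x yaw -17.96 tilt [-0.0013 -0.    ]
```

```bash
python3 -m crank '[[[0.1,0,0,0,0,0,255],[0.2,0,0,0,0,0,255],[0.3,0,0,0,0,0,255],[0.4,0,0,0,0,0,255],[0.5,0,0,0,0,0,255],[0.55,0,0,0,0,0,255],[0.55,0,0,0,0,0,255],[0.55,0,0,0,0,0,255],[0.55,0,0,0,0,0,255],[0.55,0,0,0,0,0,255]]]'; python3 -c "
from h import *
st()
cv2.imwrite('pics/w5f.png',camera('wrist'));st();st()"
```

```text
clock: 10.3
tool_pos: [0.5404, 0.1766, 0.0489]
orientation: [3.103, -0.489, -0.006]
wrist_force: [-10.1, 1.9, 3.1]
opening: 0.36
grip_force: 79.5
holder xyz mm [15.   0.3 48.9] F [-10.2  -1.4   3.1] tq [-0.29  2.14  0.02] open 0.36
tool x yaw -17.92 tilt [-0.0036 -0.0001]
holder xyz mm [15.   0.3 48.9] F [-10.7  -1.2   3.2] tq [-0.29  2.07  0.01] open 0.361
tool x yaw -17.92 tilt [-0.0036 -0.0001]
holder xyz mm [15.   0.3 48.9] F [-10.7  -1.2   3.2] tq [-0.29  2.07  0.01] open 0.361
tool x yaw -17.92 tilt [-0.0036 -0.0001]
```

```bash
python3 -m crank '[[[0.1,0,0,0,0,0,255],[0.2,0,0,0,0,0,255],[0.26,0,0,0,0,0,255],[0.26,0,0.1,0,0,0,255],[0.26,0,0.25,0,0,0,255],[0.26,0,0.4,0,0,0,255],[0.26,0,0.6,0,0,0,255],[0.26,0,0.8,0,0,0,255],[0.26,0,0.8,0,0,0,255],[0.26,0,0.8,0,0,0,255]]]'; python3 -c "
from h import *
st()"
```

```text
clock: 11.18
tool_pos: [0.542, 0.1767, 0.0406]
orientation: [3.103, -0.488, -0.008]
wrist_force: [-11.7, 4.4, 0.5]
opening: 0.364
grip_force: 79.5
holder xyz mm [16.6  0.9 40.6] F [-12.5   0.6   0.5] tq [0.12 2.56 0.11] open 0.364
tool x yaw -17.86 tilt [-0.0048  0.0006]
```

```bash
python3 -m crank '[[[0.02,0.03,0.1,0,0,0,255],[0.02,0.03,0.2,0,0,0,255],[0.02,0.03,0.3,0,0,0,255],[0.02,0.03,0.4,0,0,0,255],[0.02,0.03,0.5,0,0,0,255],[0.02,0.03,0.6,0,0,0,255],[0.02,0.03,0.65,0,0,0,255],[0.02,0.03,0.7,0,0,0,255],[0.02,0.03,0.75,0,0,0,255],[0.02,0.03,0.75,0,0,0,255]]]'; python3 - <<'E'
from h import *
st()
im=camera("side");cv2.imwrite("pics/s5.png",im)
w=camera("wrist");a=cv2.resize(im[160:230,260:360],None,fx=5.5,fy=5.5,interpolation=3)
b=w[100:320,200:440]
o=np.zeros((385,550+240,3),np.uint8);o[:385,:550]=a;o[:220,550:]=b;cv2.imwrite("pics/c5.png",o)
E
```

```text
clock: 12.02
tool_pos: [0.5423, 0.1764, 0.0333]
orientation: [3.103, -0.488, -0.007]
wrist_force: [-12.0, 4.0, 4.3]
opening: 0.364
grip_force: 79.6
holder xyz mm [16.9  0.7 33.3] F [-12.6   0.1   4.3] tq [0.02 2.64 0.08] open 0.364
tool x yaw -17.87 tilt [-0.0044  0.0007]
```

View pics/c5.png

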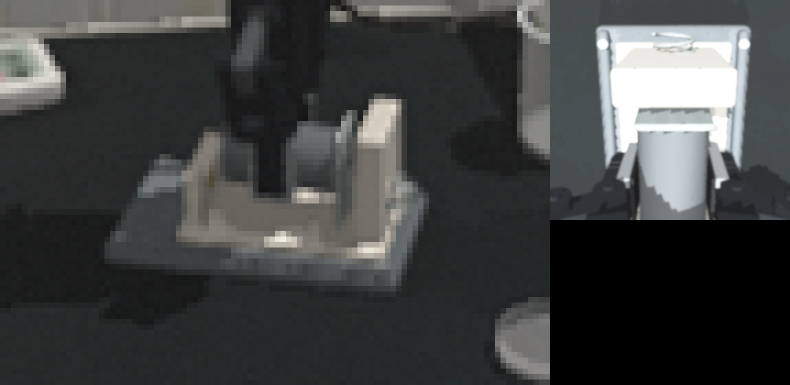

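The side crop shows the cell between the lip wall and the spring plate, below the wall top at the can. The wrist crop shows the cell centred on the plate. I'll continue down slowly.

```bash
python3 -m crank '[[[0.03,0,0.05,0,0,0,255],[0.03,0,0.1,0,0,0,255],[0.03,0,0.15,0,0,0,255],[0.03,0,0.2,0,0,0,255],[0.03,0,0.25,0,0,0,255],[0.03,0,0.3,0,0,0,255],[0.03,0,0.35,0,0,0,255],[0.03,0,0.4,0,0,0,255],[0.03,0,0.4,0,0,0,255],[0.03,0,0.4,0,0,0,255]]]'; python3 -c "
from h import *
st()"
```

```text
clock: 12.95
tool_pos: [0.5424, 0.1763, 0.0293]
orientation: [3.103, -0.488, -0.007]
wrist_force: [-13.2, 4.4, 4.2]
opening: 0.361
grip_force: 79.6
holder xyz mm [17.1  0.6 29.3] F [-13.9   0.1   4.2] tq [0.02 2.78 0.08] open 0.361
tool x yaw -17.86 tilt [-0.0047  0.0006]
```

```bash
python3 -m crank '[[[0,0,0.1,0,0,0,255],[0,0,0.2,0,0,0,255],[0,0,0.3,0,0,0,255],[0,0,0.4,0,0,0,255],[0,0,0.5,0,0,0,255],[0,0,0.6,0,0,0,255],[0,0,0.7,0,0,0,255],[0,0,0.75,0,0,0,255],[0,0,0.75,0,0,0,255],[0,0,0.75,0,0,0,255]]]'; python3 -c "
from h import *
st()"
```

```text
clock: 13.78
tool_pos: [0.5423, 0.1762, 0.0217]
orientation: [3.103, -0.488, -0.008]
wrist_force: [-12.6, 3.6, 3.2]
opening: 0.363
grip_force: 79.5
holder xyz mm [17.   0.5 21.7] F [-13.1  -0.5   3.2] tq [0.01 2.73 0.06] open 0.363
tool x yaw -17.86 tilt [-0.0048  0.0005]
```

```bash
python3 -m crank '[[[0,0,0.03,0,0,0,255],[0,0,0.07,0,0,0,255],[0,0,0.1,0,0,0,255],[0,0,0.14,0,0,0,255],[0,0,0.17,0,0,0,255],[0,0,0.21,0,0,0,255],[0,0,0.24,0,0,0,255],[0,0,0.28,0,0,0,255],[0,0,0.28,0,0,0,255],[0,0,0.28,0,0,0,255]]]'; python3 -c "
from h import *
st()"
```

```text
clock: 14.62
tool_pos: [0.5424, 0.1762, 0.019]
orientation: [3.103, -0.488, -0.008]
wrist_force: [-12.7, 4.3, 3.8]
opening: 0.362
grip_force: 79.6
holder xyz mm [17.1  0.5 19. ] F [-13.4   0.1   3.8] tq [-0.03  2.7   0.04] open 0.362
tool x yaw -17.87 tilt [-0.0048  0.0005]
```

```bash
python3 -m crank '[[[0,0,0.02,0,0,0,255],[0,0,0.04,0,0,0,255],[0,0,0.06,0,0,0,255],[0,0,0.08,0,0,0,255],[0,0,0.1,0,0,0,255],[0,0,0.12,0,0,0,255],[0,0,0.12,0,0,0,255],[0,0,0.12,0,0,0,255],[0,0,0.12,0,0,0,255],[0,0,0.12,0,0,0,255]]]'; python3 -c "
from h import *
st()"
```

```text
clock: 15.45
tool_pos: [0.5424, 0.1762, 0.0178]
orientation: [3.103, -0.488, -0.007]
wrist_force: [-13.0, 3.6, 4.8]
opening: 0.363
grip_force: 79.6
holder xyz mm [17.1  0.5 17.8] F [-13.5  -0.6   4.8] tq [0.01 2.7  0.05] open 0.363
tool x yaw -17.86 tilt [-0.0047  0.0005]
```

```bash
python3 -m crank '[[[0,0,0.02,0,0,0,255],[0,0,0.04,0,0,0,255],[0,0,0.06,0,0,0,255],[0,0,0.06,0,0,0,255],[0,0,0.06,0,0,0,255],[0,0,0.06,0,0,0,255],[0,0,0.06,0,0,0,255],[0,0,0.06,0,0,0,255],[0,0,0.06,0,0,0,255],[0,0,0.06,0,0,0,255]]]'; python3 -c "
from h import *
st()
cv2.imwrite('pics/w6f.png',camera('wrist'))
w=cv2.imread('pics/w6f.png')[150:300,240:400];s=camera('side')[170:220,275:345]
o=np.zeros((450,480+320,3),np.uint8);o[:450,:480]=cv2.resize(w,None,fx=3,fy=3,interpolation=3);t=cv2.resize(s,(320,229),interpolation=3);o[:229,480:]=t;cv2.imwrite('pics/c6.png',o)"
```

```text
clock: 16.28
tool_pos: [0.5425, 0.1762, 0.0176]
orientation: [3.103, -0.488, -0.007]
wrist_force: [-14.2, 3.0, 9.6]
opening: 0.361
grip_force: 80.0
holder xyz mm [17.1  0.5 17.6] F [-14.4  -1.5   9.6] tq [-0.34  3.03  0.08] open 0.361
tool x yaw -17.87 tilt [-0.0045  0.0003]
```

View pics/c6.png

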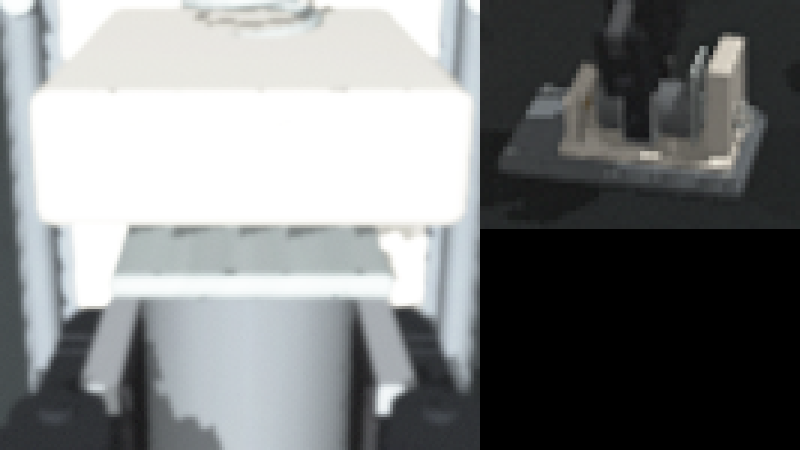

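The cell rests on the floor (Fz about 10 N) and is centred on the plate: cell columns 143–355 against the plate's 114–393. I'll back off the downward load and ease the cell toward the wall.

```bash
python3 -m crank '[[[-0.05,0,-0.03,0,0,0,255],[-0.12,0,-0.04,0,0,0,255],[-0.2,0,-0.04,0,0,0,255],[-0.28,0,-0.04,0,0,0,255],[-0.36,0,-0.04,0,0,0,255],[-0.44,0,-0.04,0,0,0,255],[-0.52,0,-0.04,0,0,0,255],[-0.6,0,-0.04,0,0,0,255],[-0.65,0,-0.04,0,0,0,255],[-0.65,0,-0.04,0,0,0,255]]]'; python3 -c "
from h import *
st()"
```

```text
clock: 17.22
tool_pos: [0.5378, 0.1777, 0.0178]
orientation: [-3.103, 0.489, 0.003]
wrist_force: [-5.3, 3.1, -0.3]
opening: 0.361
grip_force: 79.4
holder xyz mm [12.2  0.5 17.8] F [-6.   1.3 -0.3] tq [0.27 1.39 0.1 ] open 0.361
tool x yaw -17.91 tilt [-0.002   0.0007]
```

```bash
python3 -m crank '[[[-0.04,0,0,0,0,0,255],[-0.08,0,0,0,0,0,255],[-0.12,0,0,0,0,0,255],[-0.16,0,0,0,0,0,255],[-0.2,0,0,0,0,0,255],[-0.22,0,0,0,0,0,255],[-0.22,0,0,0,0,0,255],[-0.22,0,0,0,0,0,255],[-0.22,0,0,0,0,0,255],[-0.22,0,0,0,0,0,255]]]'; python3 -c "
from h import *
st()"
```

```text
clock: 18.05
tool_pos: [0.5368, 0.1776, 0.0181]
orientation: [-3.103, 0.491, 0.001]
wrist_force: [-3.0, 4.2, -2.8]
opening: 0.357
grip_force: 79.4
holder xyz mm [11.4  0.1 18.1] F [-4.2  3.  -2.8] tq [0.6  0.91 0.09] open 0.357
tool x yaw -17.97 tilt [-0.0003  0.0003]
```

```bash
python3 -m crank '[[[0,0,0,0,0,0,160],[0,0,0,0,0,0,150],[0,0,0,0,0,0,140],[0,0,0,0,0,0,130],[0,0,0,0,0,0,110],[0,0,0,0,0,0,90],[0,0,0,0,0,0,90],[0,0,0,0,0,0,90],[0,0,0,0,0,0,90],[0,0,0,0,0,0,90]]]' 20; python3 -c "
from h import *
st()"
```

```text
clock: 18.88
tool_pos: [0.5371, 0.1773, 0.0181]
orientation: [-3.103, 0.491, 0.0]
wrist_force: [0.4, -0.7, 0.0]
opening: 0.648
grip_force: 0.0
holder xyz mm [11.7 -0.1 18.1] F [ 0.6 -0.5  0. ] tq [ 0.01  0.   -0.06] open 0.648
tool x yaw -17.99 tilt [-0.  0.]
```

Released with no residual force. Retreating straight up.

```bash
python3 -m crank '[[[0,0,-0.5,0,0,0,90],[0,0,-1.5,0,0,0,90],[0,0,-3,0,0,0,90],[0,0,-5,0,0,0,90],[0,0,-8,0,0,0,90],[0,0,-11,0,0,0,90],[0,0,-13,0,0,0,90],[-2,0,-14,0,0,0,90],[-4,0,-14,0,0,0,90],[-4,0,-14,0,0,0,90]]]'; python3 -c "
from h import *
w=camera('wrist');s=camera('side');cv2.imwrite('pics/w7f.png',w);cv2.imwrite('pics/s7f.png',s)
a=cv2.resize(w[30:230,240:420],(450,500),interpolation=3);b=cv2.resize(s[170:220,275:345],(350,250),interpolation=3)
o=np.zeros((500,800,3),np.uint8);o[:,:450]=a;o[:250,450:]=b;cv2.imwrite('pics/c7.png',o);st()"
```

```text
clock: 19.72
tool_pos: [0.4966, 0.1919, 0.1601]
orientation: [-3.103, 0.486, -0.002]
wrist_force: [-0.4, 0.1, 0.3]
opening: 0.647
grip_force: 0.0
holder xyz mm [-2.850e+01  1.000e-01  1.592e+02] F [ 0.1  0.3 -0.1] tq [-0.06 -0.02  0.05] open 0.647
tool x yaw -17.93 tilt [ 0.0016 -0.0003]
```

View pics/c7.png

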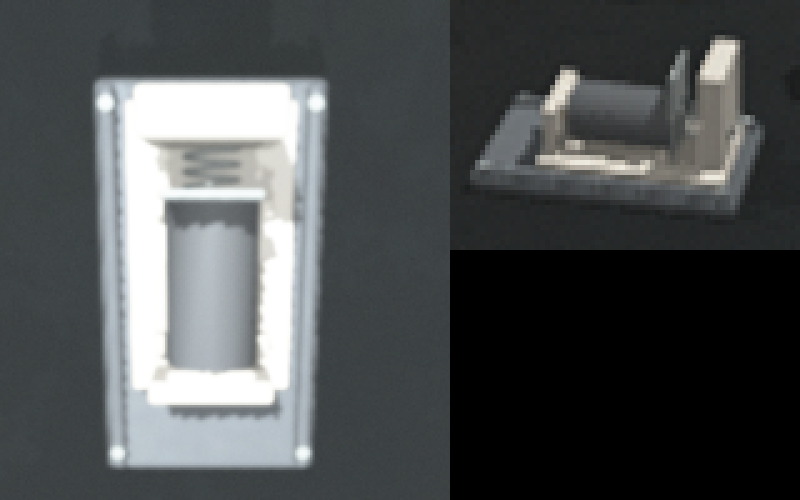

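The crops show the cell level between plate and wall: top view columns 167–258, rows 200–370, and in the side view its top edge runs parallel to the base. The nub is hidden under the lip and nothing touches the cell, so I'm handing in.

```bash
python3 -c "
from plant import *
print(sign_off())"
```

```text
the job is handed in; nothing more can be done
None
```

The large cell is in the holder, and the last pictures show it level, with the spring pressing on it and the nub out of sight under the lip; I released it, backed the robot clear and handed the job in at about 20 s (no verdict was shown).

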